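# Put a culture dish in the blue-light viewer and set its amber cover

## Task

Take the medium-sized culture dish (60 mm across), keep it level, and set it down flat in the middle of the viewer's lit window under the raised amber cover. Fold the cover down on its stiff hinge to 30 degrees above flat and leave it standing there, so that the colonies can be picked beneath it. Do not disturb the other things on the bench.

Things in the scene. Friction and masses are not known exactly. Their poses are not given: they have to be found in the camera images.
- dish: The medium of three closed clear-plastic culture dishes with cream agar: a disc 60 mm across and 20 mm tall, about 35 g. Origin at the centre of its underside, z up. It is carried with its lid on and must stay level (a tip beyond about 23 degrees loses the lid). No marked direction: it can be gripped across any diameter.
- viewer: Blue-light viewer, fixed to the bench: a low white housing 250 mm (its x) by 220 mm (its y) by 50 mm tall, with a pale lit window in its top, a black bezel, and a hinged amber cover above. Origin at the centre of its underside, z up, x horizontal from its control strip (which faces the robot) to its hinge side.
- window (a point): Centre of the lit glass window in the viewer's top, on the glass surface, 50 mm above the bench (axes as the viewer's). The glass is 130 mm (viewer x) by 150 mm (viewer y), framed by a bezel 8 mm wide that stands 4 mm above the glass.
- cover_hinge (a point): Middle of the cover's hinge axis, fixed to the viewer 110 mm beyond the window's centre along viewer x and 28 mm above the glass (axes as the viewer's). The axis runs along viewer y.
- cover_edge (a point): Middle of the free edge of the amber cover, 206 mm from the hinge axis; moves with the cover: a stiff flat panel 190 mm wide (viewer y), 4 mm thick, in a black edge frame 6 mm thick. The frame's outer (upper) face lies 5 mm above, its underside 1 mm below the plane through the hinge axis. x points from edge to hinge, z out of the outer face. Two rubber feet hang 24 mm below its free corners.
- cover (a joint): Opening angle of the amber cover, rad: 0 = flat over the window, 1.15 = the stop, fully raised. It starts at 1.00 to 1.13, leaning over the window towards the robot. Stiff friction hinge (0.8 N m): it stays where it is left, does not fall or spring back; about 3 N near the free edge moves it, by pushing down on the outer face or pinching the free edge.
- small_dish: Bystander: closed culture dish 35 mm across, 12 mm tall. Origin at the centre of its underside.
- large_dish: Bystander: closed culture dish 90 mm across, 16 mm tall. Origin at the centre of its underside.
- tube_rack: Bystander: loose tube rack with capped tubes, 75 x 130 mm (its x, y), 45 mm tall. Origin at the centre of its underside.
- tip_box: Bystander: loose closed box of pipette tips, 126 x 88 mm (its x, y), 76 mm tall. Origin at the centre of its underside.
- vial0: Bystander: small capped vial 29 mm across, 62 mm tall, upright. Origin at the centre of its underside.
- vial1: Bystander: a second such vial.
- vial2: Bystander: a third such vial.
Mind the look-alikes: they are no part of the job. What is shaped like the dish but pink or purple is not meant.

How it is judged (in metres and radians):
At the end, for the whole second after the job is handed in: The 60 mm dish lies flat and still on the glass of the lit window (height within 3 mm, level within 3 degrees), its centre within 22 mm of the window's centre, and the amber cover stands still at 30 degrees above flat, give or take 5 degrees (horizontal distance between dish and window below 0.022 m and z of dish in the frame of window between -0.003 and 0.003 m and angle between dish's own z axis and vertical below 0.05 rad and linear speed of dish below 0.02 m/s and value of joint cover between 0.4363 and 0.6109 rad and velocity of joint cover between -0.03 and 0.03 rad/s); the robot touches nothing.
It fails at once if the dish is tipped by more than 23 degrees (its lid would come off) (angle between dish's own z axis and vertical above 0.4 rad).
It fails at once if the dish is dropped from more than 20 mm above the window (height (world z) of dish above 0.07 m and contact force between dish and anything else below 0.01 N).
It fails at once if another thing on the bench is pushed more than 20 mm (distance of any of small_dish, large_dish, tube_rack, tip_box, vial0, vial1, vial2 from where it was at the start of the episode above 0.02 m).
It also fails if it takes over 45 s, if anything falls off the work surface, if the arm or the gripper's body presses on something with over 40 N, if the wrist force passes 120 N, or if a joint passes its speed limit or range.

## Robot

A 6-joint arm with a two-finger parallel gripper is mounted at the origin on the work surface. World frame = base frame: x ahead of the robot, y to its left, z up, the work surface at z = 0. Lengths are in m, angles in degrees, forces in N, time in s.
With the tool pointing down it reaches from about 0.375 to 0.9 m from the base axis. Payload 3.1 kg.
Tool frame: the origin (TCP) lies between the finger pads; the fingertips stand 11 mm ahead of it and the grasp point (between the pads) lies 8 mm behind it; z points along the fingers, y is the line along which they close (so a half turn about z gives the same grasp; the last joint's range is limited). The gripper opens to 87 mm and grips with 3 to 60 N. Pads are 19 mm wide; open, the fingers measure 117 mm over their backs; the gripper's body (75 mm by 190 mm) begins 51 mm behind the grasp point.
Start: joints at [54.001, 30.224, 82.088, -0, 67.689, -10.227], TCP at [0.272, 0.563, 0.234] pointing down, gripper open.
Joint ranges: [-176.69, 176.69], [-43.24, 126.21], [12.49, 139.97], [-82, 262], [0, 151.66], [-163.58, 163.58]. Speed limits (degrees/s): [159.86, 159.86, 180, 180, 180, 180].

## Interface

Orientations are given as a 3x3 rotation matrix whose columns are the frame's x, y, z axes.
In Python, from rig import bot, viewer, workorder, models gives the robot as it stands.
- The arm moves only by the shell command python3 -m jog 'ROWS'. ROWS is JSON, a list of rows, each a list of 7 numbers: the opening, from 0 (shut) to 1 (fully open), then the shift along the tool's x, y, z in m, then the turn, a rotation vector about the tool's x, y, z in degrees. In form: [[claw, x, y, z, ax, ay, az], ...]. A call has 1 to 20 rows; each row is the pose to reach, as a shift and turn from the pose commanded when the call began, along the tool's axes at that moment; what a row does not reach only later rows make up. A row lasts 1/8 s, in which the tool goes at most 62.5 mm and 10.7 degrees, less where a joint would pass 70% of its speed; a pose out of reach is approached as far as the arm can. A call with a gripper value outside its range is refused whole. The fingers move at their own pace and stop on an object; the grip force is fixed at half the most. Time passes only in rows, so rows that repeat a pose let the fingers close. It gives the time, the measured TCP pose, the force, the opening and the grip force at its end, in the units of the state.
- bot.read_state(): the state, without advancing time (a new reading comes with each control period).
- viewer.capture(name): name is "scene" or "top" or "wrist"; returns (picture, depth): 480x640x3 uint8, blue, green, red; 480x640 float32, m along the optical axis (not along the pixel's ray), 0 where there is no reading.
- viewer.camera_info(name): a dict with "fx", "fy", "cx", "cy" (pixels), "world_to_cam" (4x4, takes a point from world to camera coordinates). Camera axes: x right, y down, z forward; pixel columns grow to the right and rows downward; lengths in m; the calibration is good to about 2 mm. A picture is of the moment at which its call begins: read the wrist's pose just before it. camera_info takes no time and is no camera call; for the wrist camera it gives the pose at the moment of the call.
- workorder.hand_in(): hands the job in; it is judged then, once.
Trained networks look in the newest picture that a camera, given by its name, has taken for a name from the list of things; names that differ only in an ending like _2 or _b are one class to them, and where a whole thing is asked for, a point or a joint stands for the part that bears it (a point fixed in the world has none). Each returns a list of dicts, best first, with "p" (0 to 1); they miss things now and then, are a little off and sometimes report something else, mostly with a low value. They report only what shows in the picture. A call takes as long as a camera call. They do not tell look-alikes from the thing itself.
- models.outline_of(camera, thing): "mask" (480x640 bool, what is visible of it).
- models.tip_of(camera, thing): "xyz" ([x, y, z] in m, in world coordinates, good to about 4 mm: a listed point, or the origin of a listed thing).
The state is a dict: "time_s": time; "joint_positions": joint angles; "qvel": joint speeds; "tau": joint torques, N m; "position": TCP position; "tcp_rot": TCP orientation; "force": force on the tool from outside, world axes, zero at the start; "moment": the same for the moment, N m; "opening": opening from 0.0 (shut) to 1.0 (fully open); "grasp_force": force on a finger pad.
Only numpy, scipy, OpenCV 4.12 (cv2) and the standard library are available. Lean on these libraries where they do the work, as an engineer would, in place of code of your own. Each camera call takes 0.05 s, during which the arm holds its last target. There are 200 camera calls.

## Working session

There is one attempt and no reset: what is moved stays moved. The work goes in short steps, Python scripts to look and compute and a shell command to move; the robot and the scene stay as the last step left them, time stands still between calls to the robot, and variables do not carry over. Pictures are saved under pics/ and viewed, at most 10 in all, crops included, and the job is handed in when it is done.

```bash
mkdir -p pics; ls; cat > h.py <<'E'
import numpy as np, cv2
from rig import bot, viewer, workorder, models
def px(cam,p):
    i=viewer.camera_info(cam); q=i["world_to_cam"]@np.r_[p,1]
    return np.array([i["fx"]*q[0]/q[2]+i["cx"], i["fy"]*q[1]/q[2]+i["cy"]])
def world(cam,u,v,d):
    i=viewer.camera_info(cam); q=np.stack([(u-i["cx"])*d/i["fx"],(v-i["cy"])*d/i["fy"],d,np.ones_like(d)])
    return (np.linalg.inv(i["world_to_cam"])@q)[:3].T
def mask_pts(cam,m,dep):
    v,u=np.nonzero(m&(dep>0)); return world(cam,u,v,dep[v,u])
E
python3 - <<'E'
from h import *
np.set_printoptions(precision=3,suppress=True)
s=bot.read_state(); print(s["position"],s["tcp_rot"],s["time_s"])
ims=[]
for c in ["scene","top"]:
    im,d=viewer.capture(c); cv2.imwrite(f"pics/{c}0.png",im); np.save(f"{c}d.npy",d)
    for t in ["dish","viewer","window","cover_hinge","cover_edge","small_dish","large_dish","tube_rack","tip_box","vial0"]:
        for r in models.tip_of(c,t)[:4]:
            print(c,t,round(r["p"],2),np.array(r["xyz"]),px(c,r["xyz"]).round())
E
```

```text
pics
[0.271 0.562 0.233] [[-0.901  0.435 -0.001]
 [ 0.435  0.901 -0.002]
 [ 0.    -0.002 -1.   ]] 0.0
scene dish 0.78 [ 0.602 -0.157 -0.   ] [270. 231.]
scene dish 0.77 [ 0.545 -0.431 -0.   ] [240. 175.]
scene dish 0.63 [ 0.457 -0.438 -0.003] [265. 167.]
scene dish 0.56 [ 0.58  -0.313 -0.   ] [248. 198.]
scene viewer 0.67 [ 0.541  0.087 -0.002] [347. 278.]
scene window 0.93 [0.543 0.082 0.053] [346. 259.]
scene window 0.56 [ 0.581 -0.311  0.002] [248. 198.]
scene cover_hinge 0.95 [0.652 0.09  0.078] [307. 271.]
scene cover_edge 0.92 [0.557 0.084 0.261] [347. 181.]
scene large_dish 0.6 [ 0.424 -0.292 -0.002] [300. 185.]
scene tube_rack 0.7 [ 0.729 -0.161  0.002] [223. 247.]
scene tip_box 0.62 [ 0.727 -0.162 -0.   ] [223. 247.]
scene vial0 0.98 [0.431 0.365 0.   ] [475. 337.]
scene vial0 0.83 [0.388 0.328 0.002] [476. 316.]
scene vial0 0.55 [0.386 0.38  0.001] [496. 333.]
top dish 0.75 [ 0.578 -0.319  0.001] [441. 239.]
top dish 0.75 [ 0.545 -0.429 -0.003] [488. 252.]
top dish 0.7 [ 0.449 -0.437  0.   ] [494. 292.]
top window 0.86 [0.544 0.089 0.05 ] [271. 256.]
top cover_hinge 0.97 [0.65  0.089 0.08 ] [269. 208.]
top cover_hinge 0.39 [ 0.726 -0.159  0.002] [373. 181.]
top cover_edge 0.98 [0.553 0.082 0.26 ] [265. 240.]
top cover_edge 0.48 [0.647 0.089 0.077] [268. 210.]
top cover_edge 0.2 [ 0.427 -0.292  0.001] [434. 303.]
top small_dish 0.73 [ 0.463 -0.157 -0.004] [376. 289.]
top small_dish 0.48 [ 0.426  0.365 -0.001] [157. 311.]
top large_dish 0.7 [ 0.425 -0.287 -0.002] [431. 303.]
top tube_rack 0.74 [ 0.727 -0.161 -0.   ] [373. 181.]
top tube_rack 0.18 [ 0.576 -0.318  0.003] [441. 240.]
top tip_box 0.58 [ 0.684 -0.385  0.   ] [466. 195.]
top vial0 0.7 [ 0.428  0.362 -0.001] [159. 310.]
top vial0 0.58 [ 0.384  0.382 -0.001] [150. 329.]
top vial0 0.51 [ 0.394  0.328 -0.003] [173. 324.]
top vial0 0.42 [ 0.426 -0.287 -0.002] [431. 303.]
```

View pics/top0.png

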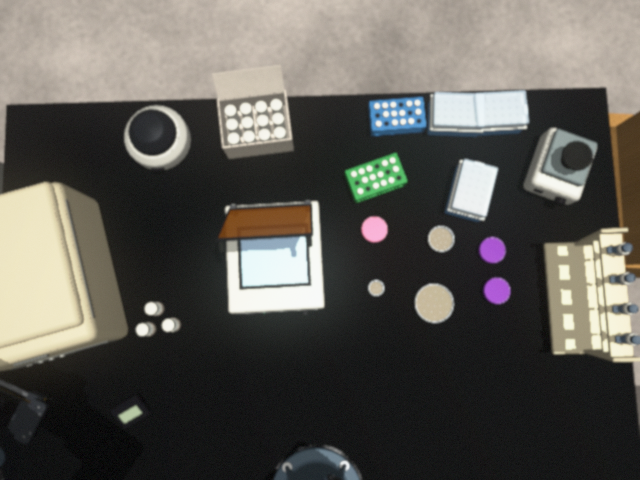

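View pics/scene0.png

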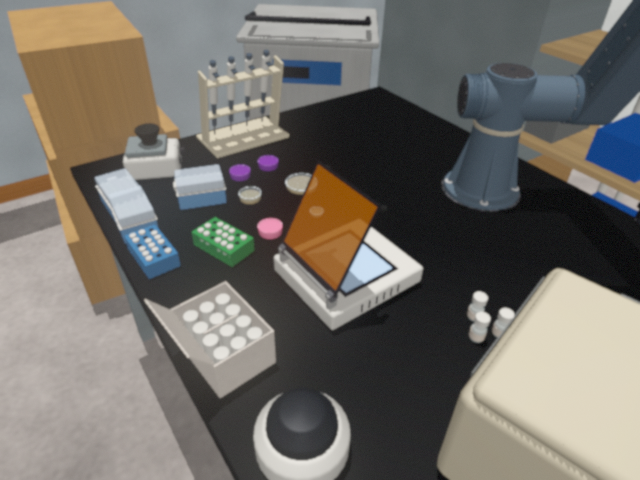

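The top picture shows the bench from above. These could be taken for the dish:
- cream disc at (441,239), of medium size
- large cream disc at (434,303)
- small cream disc at (376,288)
- pink disc at (374,229)
- purple discs at (492,250) and (497,291)

The description picks (441,239). The scene picture shows it at (249,195), and the cover raised and leaning towards the robot. Next I measure the sizes and take the close crop.

```bash
python3 - <<'E'
from h import *
np.set_printoptions(precision=4,suppress=True)
for c in ["scene","top"]:
    im,d=viewer.capture(c)
    for t in ["dish","window","viewer"]:
        for r in models.outline_of(c,t)[:5]:
            P=mask_pts(c,r["mask"],d)
            if len(P)<10: continue
            hi=np.percentile(P[:,2],80); Q=P[P[:,2]>hi-0.004]
            rect=cv2.minAreaRect((P[:,:2]*1000).astype(np.float32))
            print(c,t,round(r["p"],2),len(P),"ctr",P.mean(0),"top",Q.mean(0),"ztop",hi,"rect",np.round(rect[0]),np.round(rect[1]),round(rect[2],1), im[r["mask"]].mean(0).round())
    # top rim of the dish projected vs bezel
    if c=="top":
        cv2.imwrite("pics/crop.png",cv2.resize(im[200:330,340:530],None,fx=4,fy=4,interpolation=cv2.INTER_CUBIC)[:600,:800])
    # housing top surface
    v,u=np.nonzero(d>0); P=world(c,u,v,d[v,u])
    s=(P[:,2]>.04)&(P[:,2]<.06)&(abs(P[:,0]-.54)<.18)&(abs(P[:,1]-.087)<.16)
    r=cv2.minAreaRect((P[s,:2]*1000).astype(np.float32)); print(c,"housing",r, np.median(P[s,2]))
    s=(P[:,2]>.10)&(P[:,2]<.28)&(abs(P[:,0]-.6)<.1)&(abs(P[:,1]-.087)<.12)
    A=P[s]; m=np.median(A,0); n=np.linalg.svd(A-A.mean(0),full_matrices=False)[2][2]; n*=np.sign(n[2]); print("cover normal",n,"angle",np.degrees(np.arctan2(n[0],n[2])),"yaw",np.degrees(np.arctan2(n[1],n[0])),A.mean(0),len(A))
E
```

```text
scene dish 0.73 275 ctr [ 0.4526 -0.4289  0.0151] top [ 0.4516 -0.4313  0.0198] ztop 0.02048407087355375 rect [ 441. -450.] [107.  58.] 61.6 [150.  70. 125.]
scene dish 0.72 331 ctr [ 0.5801 -0.3025  0.0164] top [ 0.5777 -0.3082  0.0199] ztop 0.020832796283191235 rect [ 578. -309.] [62. 58.] 62.1 [136. 148. 152.]
scene dish 0.6 241 ctr [ 0.5496 -0.4194  0.0167] top [ 0.5476 -0.4247  0.02  ] ztop 0.020785134002048733 rect [ 547. -424.] [61. 52.] 64.2 [157.  75. 131.]
scene dish 0.59 355 ctr [ 0.6077 -0.1456  0.0175] top [ 0.6049 -0.1498  0.02  ] ztop 0.020903660674544456 rect [ 604. -152.] [63. 52.] 59.8 [165. 138. 217.]
scene window 0.68 13656 ctr [0.5844 0.114  0.1163] top [0.5746 0.0949 0.2305] ztop 0.2009324566041868 rect [487.  -6.] [416. 369.] 89.3 [100. 128. 155.]
scene window 0.52 401 ctr [ 0.4382 -0.2845  0.0167] top [ 0.4354 -0.2865  0.0188] ztop 0.017035691212546222 rect [ 503. -188.] [400.  68.] 55.6 [143. 156. 161.]
scene viewer 0.62 13669 ctr [0.584  0.1136 0.1162] top [0.5746 0.0947 0.2304] ztop 0.20081810349568685 rect [478. -73.] [392. 540.] 1.9 [100. 128. 155.]
scene
[... 545 characters left out ...]
4.]
top dish 0.56 552 ctr [ 0.548  -0.4322  0.0195] top [ 0.5477 -0.4325  0.0219] ztop 0.02291063198037189 rect [ 549. -437.] [59. 69.] 2.2 [195.  86. 160.]
top window 0.78 10556 ctr [0.5368 0.0796 0.0911] top [0.5837 0.0829 0.2181] ztop 0.1579785734972794 rect [544.  95.] [275. 251.] 1.4 [167. 177. 183.]
top viewer 0.97 10551 ctr [0.5363 0.0795 0.091 ] top [0.5839 0.0827 0.218 ] ztop 0.15795422390387737 rect [545.  95.] [278. 251.] 0.8 [167. 177. 183.]
top housing ((540.1470947265625, 81.60961151123047), (261.6092224121094, 220.5922393798828), 1.655207872390747) 0.0505826655523568
cover normal [0.8714 0.0242 0.4899] angle 60.654099218214846 yaw 1.5924498617130243 [0.5963 0.0833 0.1954] 2903
```

View pics/crop.png

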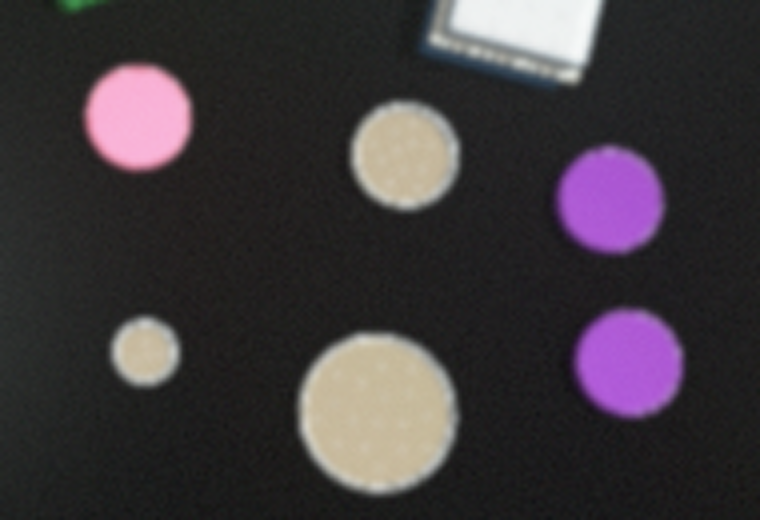

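The crop confirms it: the cream medium disc at crop (405,155), i.e. top (441,239), is the 60 mm dish. The pink and purple discs are look-alikes. I'll now work out the shifts for an approach tilted 25°.

```bash
cat >> h.py <<'E'
from scipy.spatial.transform import Rotation as R
def tilt(deg,yaw=1.6):
    a=np.radians(deg); z=[np.sin(a),0,-np.cos(a)]; y=[0,1,0]
    return R.from_euler('z',yaw,degrees=True).as_matrix()@np.c_[np.cross(y,z),y,z]
def rel(targets):
    s=bot.read_state(); M=np.array(s["tcp_rot"]); p=np.array(s["position"]); print("pos",p.round(4),"t",s["time_s"],"F",np.round(s["force"],1),"op",s["opening"],s["grasp_force"])
    for q,Rt in targets:
        print(np.r_[(M.T@(np.array(q)-p)).round(4), R.from_matrix(M.T@(Rt if Rt is not None else M)).as_rotvec(degrees=True).round(2)])
E
python3 - <<'E'
from h import *
np.set_printoptions(suppress=True)
rel([((.40,.10,.33),tilt(25)),((.50,-.316,.20),tilt(25))])
E
```

```text
pos [0.2717 0.5628 0.2335] t 1.5 F [-0.2  0.3 -0.6] op 1.0014683613003703 0.0
[ -0.3167  -0.361   -0.0965  -5.97   -24.52   -26.93  ]
[ -0.5877  -0.6922   0.0335  -5.97   -24.52   -26.93  ]
```

```bash
python3 -m jog '[[1,-0.317,-0.361,-0.0965,-5.97,-24.52,-26.93],[1,-0.317,-0.361,-0.0965,-5.97,-24.52,-26.93],[1,-0.317,-0.361,-0.0965,-5.97,-24.52,-26.93],[1,-0.317,-0.361,-0.0965,-5.97,-24.52,-26.93],[1,-0.317,-0.361,-0.0965,-5.97,-24.52,-26.93],[1,-0.317,-0.361,-0.0965,-5.97,-24.52,-26.93],[1,-0.317,-0.361,-0.0965,-5.97,-24.52,-26.93],[1,-0.317,-0.361,-0.0965,-5.97,-24.52,-26.93],[1,-0.317,-0.361,-0.0965,-5.97,-24.52,-26.93],[1,-0.588,-0.692,0.0335,-5.97,-24.52,-26.93],[1,-0.588,-0.692,0.0335,-5.97,-24.52,-26.93],[1,-0.588,-0.692,0.0335,-5.97,-24.52,-26.93],[1,-0.588,-0.692,0.0335,-5.97,-24.52,-26.93],[1,-0.588,-0.692,0.0335,-5.97,-24.52,-26.93],[1,-0.588,-0.692,0.0335,-5.97,-24.52,-26.93],[1,-0.588,-0.692,0.0335,-5.97,-24.52,-26.93],[1,-0.588,-0.692,0.0335,-5.97,-24.52,-26.93],[1,-0.588,-0.692,0.0335,-5.97,-24.52,-26.93],[1,-0.588,-0.692,0.0335,-5.97,-24.52,-26.93]]'
python3 - <<'E'
from h import *
np.set_printoptions(precision=4,suppress=True)
s=bot.read_state(); print(s["position"],s["tcp_rot"])
im,d=viewer.capture("wrist"); cv2.imwrite("pics/w1.png",im); np.save("w1d.npy",d)
for r in models.tip_of("wrist","dish"): print(r["p"],np.array(r["xyz"]))
for r in models.outline_of("wrist","dish"):
    P=mask_pts("wrist",r["mask"],d); z=np.percentile(P[:,2],90) if len(P) else 0
    if len(P)<50: continue
    Q=P[P[:,2]>np.median(P[:,2])-.005]; print(r["p"],len(P),P.mean(0),"z",z,cv2.minEnclosingCircle((Q[:,:2]*1000).astype(np.float32)),cv2.minAreaRect((Q[:,:2]*1000).astype(np.float32)),im[r["mask"]].mean(0))
rel([((.579-.07,-.313,.166),tilt(25)),((.576,-.313,.016),tilt(25))])
E
```

```text
time_s: 3.88
position: [0.5081, -0.3105, 0.2063]
tcp_rot: [[-0.914, -0.02, 0.404], [-0.017, 1.0, 0.009], [-0.405, 0.002, -0.915]]
force: [1.1, 0.9, 0.3]
opening: 1.002
grasp_force: 0.0
[ 0.5081 -0.3105  0.2063] [[-0.9143 -0.0196  0.4045]
 [-0.0173  0.9998  0.0094]
 [-0.4046  0.0016 -0.9145]]
0.98 [ 0.5491 -0.4289 -0.0009]
0.94 [ 0.4501 -0.4335  0.003 ]
0.77 [ 0.5782 -0.3103  0.0023]
0.62 [ 0.6066 -0.1553 -0.0011]
0.97 4760 [ 0.5427 -0.4314  0.0195] z 0.02176404675793751 ((547.0189208984375, -433.589111328125), 30.470285415649414) ((546.8504638671875, -433.61785888671875), (59.76471710205078, 59.76909255981445), 13.924600601196289) [213.4102  83.7718 177.3414]
0.95 3639 [ 0.6004 -0.1602  0.0185] z 0.021352575154464128 ((605.8253173828125, -157.25921630859375), 30.89117431640625) ((605.6705322265625, -157.790283203125), (60.525047302246094, 58.64563751220703), 18.554407119750977) [211.7695 179.0847 245.8056]
0.75 6015 [ 0.455  -0.4362  0.0206] z 0.021876054763797014 ((451.1493835449219, -437.5977478027344), 30.25896644592285) ((458.6161804199219, -437.329345703125), (44.35553741455078, 59.65377426147461), 0.7547352313995361) [227.6727  97.7861 195.2379]
0.69 4039 [ 0.5734 -0.3142  0.0191] z 0.021601406991821927 ((577.9913330078125, -313.9090576171875), 30.647186279296875) ((577.7998046875, -314.1314697265625), (59.86021041870117, 59.98581314086914), 68.97222900390625) [182.6488 202.3564 209.2017]
pos [ 0.5082 -0.3116  0.207 ] t 4.025 F [ 0.1 -0.2 -0. ] op 1.0006439235870492 0.0
[ 0.0159 -0.0014  0.0378 -0.23   -1.07   -0.47  ]
[ 0.0156 -0.0026  0.2021 -0.23   -1.07   -0.47  ]
```

View pics/w1.png

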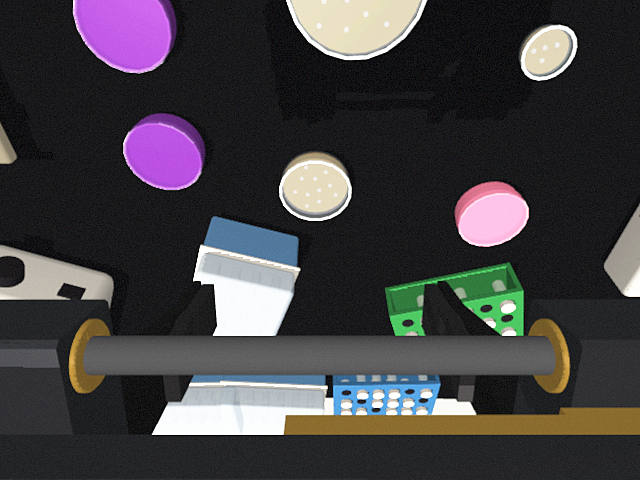

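The wrist view shows the cream 60 mm dish at (315,187), between the purple dish (164,151) and the pink one (491,214). It measures (0.578, -0.314), 60 mm across, top at 20.5 mm, which agrees with the other views. I go down to 45 mm short of the grasp first.

```bash
python3 -m jog '[[1,0.016,-0.003,0.06,-0.23,-1.07,-0.47],[1,0.016,-0.003,0.11,-0.23,-1.07,-0.47],[1,0.016,-0.003,0.155,-0.23,-1.07,-0.47],[1,0.016,-0.003,0.155,-0.23,-1.07,-0.47],[1,0.016,-0.003,0.155,-0.23,-1.07,-0.47]]'
python3 - <<'E'
from h import *
np.set_printoptions(precision=4,suppress=True)
print(np.array(bot.read_state()["tcp_rot"]))
rel([((.575,-.314,.017),tilt(25))])
E
```

```text
time_s: 4.65
position: [0.5774, -0.3136, 0.075]
tcp_rot: [[-0.927, -0.005, 0.375], [-0.006, 1.0, -0.001], [-0.375, -0.004, -0.927]]
force: [-0.2, 0.0, 0.2]
opening: 1.001
grasp_force: 0.0
[[-0.9271 -0.0053  0.3748]
 [-0.0063  1.     -0.0013]
 [-0.3747 -0.0035 -0.9271]]
pos [ 0.5774 -0.3136  0.075 ] t 4.65 F [-0.2  0.   0.2] op 1.0012944508722064 0.0
[ 0.024  -0.0002  0.0528 -0.7    -2.99   -1.11  ]
```

```bash
python3 -m jog '[[1,0.012,0,0.0265,0,0,0],[1,0.024,0,0.053,0,0,0],[1,0.024,0,0.053,0,0,0],[1,0.024,0,0.053,0,0,0]]'
python3 - <<'E'
from h import *
np.set_printoptions(precision=4,suppress=True)
rel([((.575,-.314,.017),None)])
E
```

```text
time_s: 5.15
position: [0.5859, -0.3147, 0.0252]
tcp_rot: [[-0.936, 0.005, 0.351], [0.003, 1.0, -0.008], [-0.351, -0.007, -0.936]]
force: [-0.3, -0.0, -0.5]
opening: 0.995
grasp_force: 0.0
pos [ 0.5859 -0.3147  0.0252] t 5.15 F [-0.3 -0.  -0.5] op 0.9952814328103408 0.0
[0.0131 0.0007 0.0038 0.     0.     0.    ]
```

```bash
python3 -m jog '[[1,0.0,0,0,0,0,0],[1,0,0,0,0,0,0]]'
python3 - <<'E'
from h import *
np.set_printoptions(precision=4,suppress=True)
s=bot.read_state(); print(s["joint_positions"],s["qvel"])
rel([((.575,-.314,.017),None)])
E
```

```text
time_s: 5.4
position: [0.5859, -0.3144, 0.0242]
tcp_rot: [[-0.937, 0.005, 0.35], [0.003, 1.0, -0.007], [-0.35, -0.006, -0.937]]
force: [0.1, 0.3, 0.0]
opening: 1.001
grasp_force: 0.0
[ -44.0247   45.9898   97.5101   34.1664   25.0793 -163.5225] [ 0.204   0.5899 -0.0862 -0.0367 -0.0302  0.0142]
pos [ 0.5859 -0.3144  0.0242] t 5.4 F [0.1 0.3 0. ] op 1.0013277192078032 0.0
[0.0127 0.0004 0.0029 0.     0.     0.    ]
```

Joint 6 is at its limit (-163.5°). A radial yaw of about -28° frees it, and the dish has no marked direction, so I raise the tool and turn it.

```bash
python3 - <<'E'
from h import *
np.set_printoptions(precision=4,suppress=True)
rel([((.5755,-.3127,.067),tilt(23,-28)),((.5755,-.3127,.017),tilt(23,-28))])
E
```

```text
pos [ 0.5859 -0.3144  0.0242] t 5.4 F [0.1 0.3 0. ] op 1.0013277192078032 0.0
[-0.0053  0.0014 -0.0438  9.96   -2.37   25.87  ]
[ 0.0123  0.0017  0.0031  9.96   -2.37   25.87  ]
```

```bash
python3 -m jog '[[1,-0.005,0.001,-0.044,0,0,0],[1,-0.005,0.001,-0.044,9.96,-2.37,25.87],[1,-0.005,0.001,-0.044,9.96,-2.37,25.87],[1,-0.005,0.001,-0.044,9.96,-2.37,25.87],[1,-0.005,0.001,-0.044,9.96,-2.37,25.87],[1,-0.005,0.001,-0.044,9.96,-2.37,25.87]]'
python3 - <<'E'
from h import *
np.set_printoptions(precision=4,suppress=True)
s=bot.read_state(); print(s["joint_positions"],s["tcp_rot"])
rel([((.5755,-.3127,.017),tilt(23,-28))])
E
```

```text
time_s: 6.15
position: [0.5753, -0.3131, 0.0663]
tcp_rot: [[-0.814, 0.468, 0.344], [0.431, 0.884, -0.182], [-0.39, 0.0, -0.921]]
force: [0.2, -0.1, 0.4]
opening: 1.0
grasp_force: 0.0
[ -40.5531   40.829   102.2305   18.8915   15.2892 -119.9478] [[-0.8139  0.4679  0.3445]
 [ 0.4309  0.8838 -0.1824]
 [-0.3898  0.     -0.9209]]
pos [ 0.5753 -0.3131  0.0663] t 6.15 F [ 0.2 -0.1  0.4] op 1.000150732408769 0.0
[ 0.0192  0.0004  0.0454  0.04   -0.06    0.09  ]
```

Accurate now. Next I descend and grip.

```bash
python3 -m jog '[[1,0.010,0,0.023,0,0,0],[1,0.019,0,0.0455,0,0,0],[1,0.019,0,0.0455,0,0,0],[0,0.019,0,0.0455,0,0,0],[0,0.019,0,0.0455,0,0,0],[0,0.019,0,0.0455,0,0,0],[0,0.019,0,0.0455,0,0,0],[0,0.019,0,0.0455,0,0,0]]'
python3 - <<'E'
from h import *
np.set_printoptions(precision=4,suppress=True)
rel([((.5755,-.3127,.04),None),((.5755,-.3127,.017),None)])
E
```

```text
time_s: 7.15
position: [0.5754, -0.3129, 0.0173]
tcp_rot: [[-0.813, 0.469, 0.344], [0.432, 0.883, -0.183], [-0.39, 0.0, -0.921]]
force: [-1.9, 0.9, 3.3]
opening: 0.678
grasp_force: 30.0
pos [ 0.5754 -0.3129  0.0173] t 7.15 F [-1.9  0.9  3.3] op 0.6780729115837835 30.00095933675766
[-0.0089  0.0002 -0.0209  0.      0.      0.    ]
[0.0001 0.0002 0.0003 0.     0.     0.    ]
```

```bash
python3 -m jog '[[0,-0.004,0,-0.010,0,0,0],[0,-0.012,0,-0.028,0,0,0],[0,-0.032,0,-0.075,0,0,0],[0,-0.032,0,-0.075,0,0,0]]'
python3 - <<'E'
from h import *
np.set_printoptions(precision=4,suppress=True)
im,d=viewer.capture("wrist"); cv2.imwrite("pics/w2.png",im[:340]); 
im2,d2=viewer.capture("scene"); cv2.imwrite("pics/s2.png",cv2.resize(im2[130:280,150:350],None,fx=4,fy=4,interpolation=cv2.INTER_CUBIC))
for c,D in(("wrist",d),("scene",d2)):
  if c=="wrist": viewer.capture("wrist")
  for r in models.outline_of(c,"dish")[:5]:
    P=mask_pts(c,r["mask"],D)
    if len(P)<60: continue
    z=np.median(P[:,2])
    if z<.04: continue
    A=P[abs(P[:,2]-np.percentile(P[:,2],70))<.006]; n=np.linalg.svd(A-A.mean(0),full_matrices=False)[2][2]
    print(c,r["p"],len(P),P.mean(0),z,"n",n,cv2.minEnclosingCircle((A[:,:2]*1000).astype(np.float32)))
rel([((.42,-.15,.30),tilt(23,1.6)),((.42,.083,.34),tilt(23,1.6))])
E
```

```text
time_s: 7.65
position: [0.5776, -0.3148, 0.1024]
tcp_rot: [[-0.811, 0.469, 0.35], [0.43, 0.883, -0.188], [-0.397, -0.002, -0.918]]
force: [-0.7, -0.7, -1.2]
opening: 0.681
grasp_force: 30.0
wrist 0.72 12709 [ 0.5631 -0.3058  0.0964] 0.09941597880722984 n [-0.0406  0.0211  0.999 ] ((575.56640625, -312.368896484375), 30.329303741455078)
scene 0.73 148 [ 0.587  -0.3086  0.0999] 0.10167360829469813 n [-0.0033  0.0378  0.9993] ((576.3003540039062, -310.95233154296875), 31.180051803588867)
pos [ 0.5746 -0.3122  0.0967] t 7.9 F [-0.1 -0.2 -0.4] op 0.6819489143900277 29.99990701675415
[  0.1176   0.0709  -0.2696 -11.44    -0.24   -27.29  ]
[  0.203    0.2767  -0.3485 -11.44    -0.24   -27.29  ]
```

View pics/s2.png

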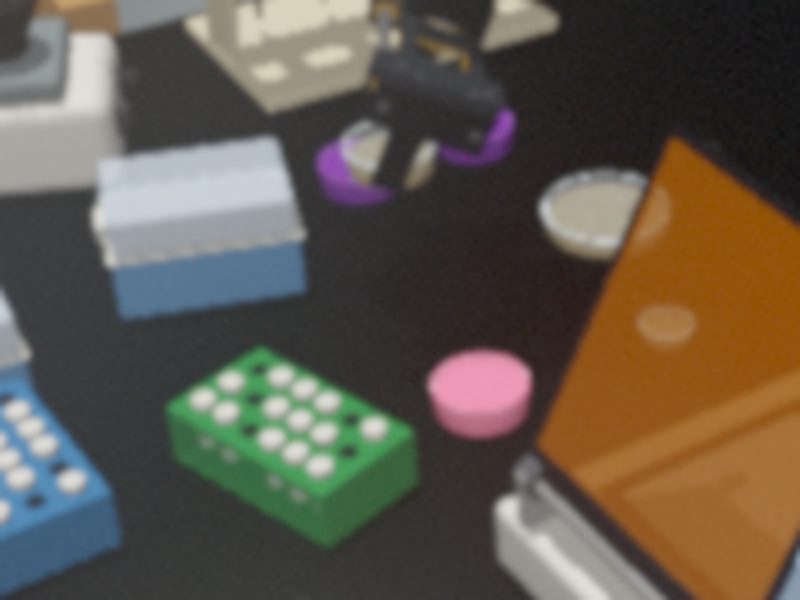

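The scene crop shows the dish lifted between the fingers at crop (385,160). Measured, it is level. Now I carry it to the viewer's front.

```bash
python3 - <<'E'
from h import *
np.set_printoptions(precision=4,suppress=True)
rel([((.44,-.18,.27),tilt(23,1.6)),((.44,.083,.30),tilt(23,1.6))])
E
```

```text
pos [ 0.5746 -0.3122  0.0967] t 7.9 F [-0.1 -0.2 -0.4] op 0.6819489143900277 29.99990701675415
[  0.0999   0.0538  -0.2297 -11.44    -0.24   -27.29  ]
[  0.2022   0.286   -0.3048 -11.44    -0.24   -27.29  ]
```

```bash
python3 -m jog '[[0,0.016,0.009,-0.038,-1.9,-0.04,-4.5],[0,0.033,0.018,-0.077,-3.8,-0.08,-9.1],[0,0.05,0.027,-0.115,-5.7,-0.12,-13.6],[0,0.066,0.036,-0.153,-7.6,-0.16,-18.2],[0,0.083,0.045,-0.191,-9.5,-0.2,-22.7],[0,0.1,0.054,-0.230,-11.44,-0.24,-27.29],[0,0.114,0.087,-0.241,-11.44,-0.24,-27.29],[0,0.129,0.120,-0.252,-11.44,-0.24,-27.29],[0,0.143,0.153,-0.262,-11.44,-0.24,-27.29],[0,0.158,0.187,-0.273,-11.44,-0.24,-27.29],[0,0.173,0.22,-0.284,-11.44,-0.24,-27.29],[0,0.187,0.253,-0.294,-11.44,-0.24,-27.29],[0,0.202,0.286,-0.305,-11.44,-0.24,-27.29],[0,0.202,0.286,-0.305,-11.44,-0.24,-27.29],[0,0.202,0.286,-0.305,-11.44,-0.24,-27.29]]'
python3 - <<'E'
from h import *
np.set_printoptions(precision=4,suppress=True)
print(np.array(bot.read_state()["joint_positions"]))
im,d=viewer.capture("wrist"); cv2.imwrite("pics/w3.png",im)
for t in ["window","cover_hinge","cover_edge"]:
    for r in models.tip_of("wrist",t)[:2]: print(t,r["p"],np.array(r["xyz"]))
for r in models.outline_of("wrist","dish")[:2]:
    P=mask_pts("wrist",r["mask"],d); A=P[P[:,2]>np.percentile(P[:,2],50)-.003]; n=np.linalg.svd(A-A.mean(0),full_matrices=False)[2][2]
    print("dish",r["p"],len(P),A.mean(0),"n",n,cv2.minEnclosingCircle((A[:,:2]*1000).astype(np.float32)))
rel([((.5405,.086,.115),tilt(23,1.6)),((.5405,.086,.0685),tilt(23,1.6))])
E
```

```text
time_s: 9.78
position: [0.4402, 0.0824, 0.2998]
tcp_rot: [[-0.92, -0.029, 0.391], [-0.027, 1.0, 0.009], [-0.391, -0.002, -0.92]]
force: [-0.4, -0.3, -1.0]
opening: 0.678
grasp_force: 30.0
[  -5.5874    2.8676  116.3215    4.3919   38.0225 -100.1699]
window 0.98 [0.5429 0.0836 0.0496]
window 0.32 [ 0.731  -0.1611  0.0008]
cover_edge 0.71 [0.5592 0.0849 0.2591]
dish 0.94 12629 [0.431  0.081  0.3031] n [-0.0174  0.0019  0.9998] ((442.6611328125, 81.14522552490234), 31.201894760131836)
dish 0.92 2275 [ 0.6027 -0.156   0.0207] n [-0.0063  0.0024  1.    ] ((604.753662109375, -156.41018676757812), 30.6209774017334)
pos [0.4406 0.0815 0.3004] t 10.025 F [-0.4  0.5  0.5] op 0.6817275008758865 29.999842643737793
[-0.0192  0.0023  0.2098 -0.16    0.1    -0.07  ]
[-0.001   0.0024  0.2525 -0.16    0.1    -0.07  ]
```

View pics/w3.png

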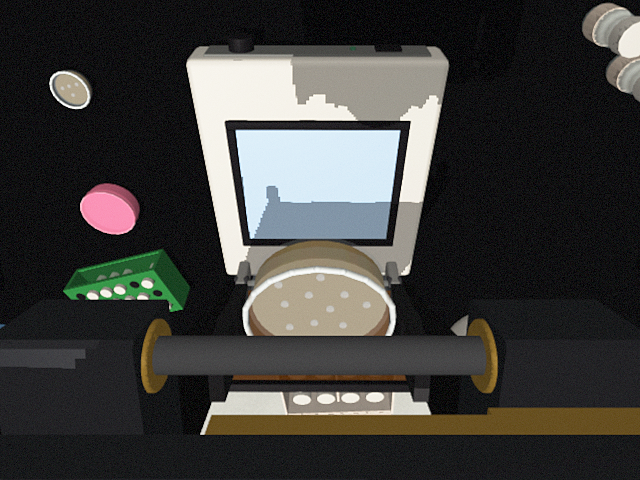

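The wrist view shows the dish held level at (319,305), with the lit window beyond it centred near (318,183). I slide it in along the tool axis.

```bash
python3 -m jog '[[0,-0.001,0.002,0.03,0,0,0],[0,-0.001,0.002,0.06,0,0,0],[0,-0.001,0.002,0.09,0,0,0],[0,-0.001,0.002,0.12,0,0,0],[0,-0.001,0.002,0.15,0,0,0],[0,-0.001,0.002,0.175,0,0,0],[0,-0.001,0.002,0.2,0,0,0],[0,-0.001,0.002,0.215,0,0,0],[0,-0.001,0.002,0.225,0,0,0],[0,-0.001,0.002,0.225,0,0,0],[0,-0.001,0.002,0.225,0,0,0]]'
python3 - <<'E'
from h import *
np.set_printoptions(precision=4,suppress=True)
im,d=viewer.capture("scene"); cv2.imwrite("pics/s3.png",cv2.resize(im[100:340,250:500],None,fx=2.4,fy=2.4))
for r in models.tip_of("scene","cover_edge")[:1]: print(r["p"],np.array(r["xyz"]))
rel([((.5405,.0855,.0715),None),((.5405,.0855,.067),None)])
E
```

```text
time_s: 11.4
position: [0.5299, 0.0861, 0.0943]
tcp_rot: [[-0.919, -0.027, 0.393], [-0.026, 1.0, 0.009], [-0.393, -0.002, -0.92]]
force: [-0.4, 0.1, -0.8]
opening: 0.678
grasp_force: 30.0
0.69 [0.5569 0.0836 0.2604]
pos [0.5299 0.0863 0.0946] t 11.5 F [ 0.1  0.2 -0.9] op 0.6789825126379517 29.999952614307404
[-0.0007 -0.0011  0.0254  0.      0.      0.    ]
[ 0.0011 -0.0011  0.0296  0.      0.      0.    ]
```

View pics/s3.png

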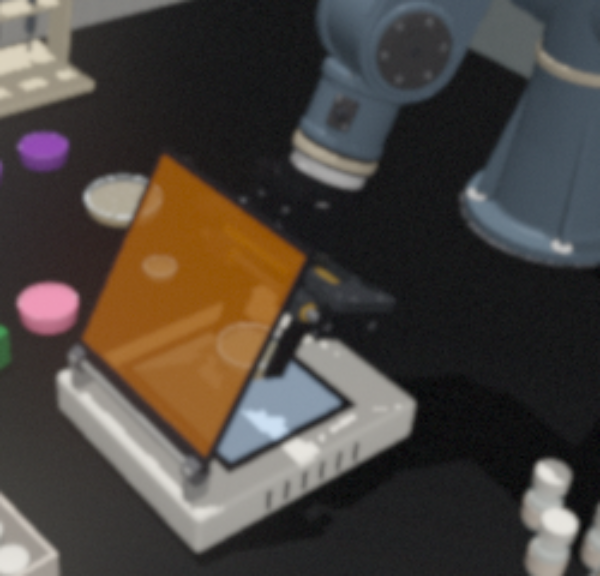

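The scene crop shows the gripper in front of the cover without touching it, and the dish above the window near (245,345). I lower it the last 27 mm gently.

```bash
python3 -m jog '[[0,0,-0.001,0.01,0,0,0],[0,0,-0.001,0.018,0,0,0],[0,0,-0.001,0.024,0,0,0],[0,0,-0.001,0.0265,0,0,0],[0,0,-0.001,0.028,0,0,0],[0,0,-0.001,0.028,0,0,0]]'
```

```text
time_s: 12.25
position: [0.5408, 0.0858, 0.0687]
tcp_rot: [[-0.919, -0.028, 0.393], [-0.026, 1.0, 0.009], [-0.393, -0.002, -0.919]]
force: [-0.6, -0.1, -1.0]
opening: 0.681
grasp_force: 30.0
```

```bash
python3 -m jog '[[0,0.0004,0,0.001,0,0,0],[0,0.0008,0,0.002,0,0,0],[0,0.0008,0,0.002,0,0,0]]'
```

```text
time_s: 12.62
position: [0.5409, 0.0858, 0.0673]
tcp_rot: [[-0.919, -0.028, 0.394], [-0.026, 1.0, 0.009], [-0.394, -0.002, -0.919]]
force: [-1.1, -1.1, 6.2]
opening: 0.681
grasp_force: 30.0
```

It is on the glass (6 N). Release and back out along the tool axis.

```bash
python3 -m jog '[[1,-0.0004,0,-0.001,0,0,0],[1,-0.0004,0,-0.001,0,0,0],[1,-0.0004,0,-0.001,0,0,0],[1,-0.0004,0,-0.001,0,0,0],[1,0,0,-0.02,0,0,0],[1,0,0,-0.06,0,0,0],[1,0,0,-0.11,0,0,0],[1,0,0,-0.16,0,0,0],[1,0,0,-0.22,0,0,0],[1,0,0,-0.26,0,0,0],[1,0,0,-0.26,0,0,0]]'
python3 - <<'E'
from h import *
np.set_printoptions(precision=4,suppress=True)
im,d=viewer.capture("wrist"); cv2.imwrite("pics/w4.png",im)
for t in ["window","dish"]:
    for r in models.tip_of("wrist",t)[:2]: print(t,r["p"],np.array(r["xyz"]))
for r in models.outline_of("wrist","dish")[:3]:
    P=mask_pts("wrist",r["mask"],d); A=P[abs(P[:,2]-np.percentile(P[:,2],70))<.004]; n=np.linalg.svd(A-A.mean(0),full_matrices=False)[2][2]
    print("dish",r["p"],len(P),A.mean(0),"n",n,cv2.minEnclosingCircle((A[:,:2]*1000).astype(np.float32)))
print(np.array(bot.read_state()["joint_positions"]))
E
```

```text
time_s: 14.0
position: [0.4392, 0.0836, 0.3084]
tcp_rot: [[-0.916, -0.028, 0.399], [-0.027, 1.0, 0.009], [-0.399, -0.003, -0.917]]
force: [-0.3, 0.3, -0.4]
opening: 1.0
grasp_force: 0.0
dish 0.87 [0.5412 0.0873 0.0508]
dish 0.81 [ 0.6053 -0.1588  0.002 ]
dish 0.92 2838 [0.5371 0.0854 0.0643] n [ 0.0043 -0.0015  1.    ] ((538.8910522460938, 84.91862487792969), 30.63849639892578)
dish 0.69 2247 [ 0.5983 -0.1542  0.0133] n [0.0043 0.0033 1.    ] ((600.6178588867188, -155.06228637695312), 31.050132751464844)
[ -5.4226   2.3475 116.0714   4.2064  38.8556 -99.7849]
```

View pics/w4.png

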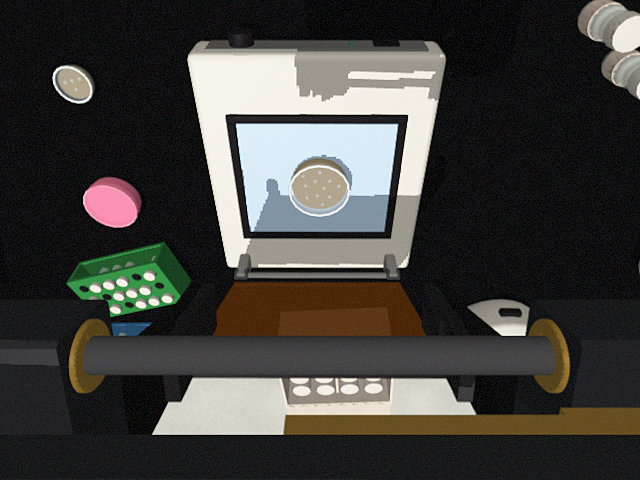

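The wrist view shows the dish on the glass at (320,188), inside the bezel. It measures (0.540, 0.086) against the window's (0.543, 0.085). Next is the cover: I stand the tool upright, close it, and pass over the edge.

```bash
python3 - <<'E'
from h import *
np.set_printoptions(precision=4,suppress=True)
s=bot.read_state(); c=np.linalg.inv(viewer.camera_info("wrist")["world_to_cam"])[:3,3]
print("cam in tool",np.array(s["tcp_rot"]).T@(c-s["position"]))
E=tilt(0)
rel([((.44,.085,.37),E),((.63,.087,.34),E),((.63,.087,.26),E)])
E
```

```text
cam in tool [ 0.0776  0.0001 -0.1509]
pos [0.4381 0.0835 0.3038] t 14.2 F [-0.8 -0.3 -0.3] op 1.0024760517210263 0.0
[-0.0276  0.0013 -0.0602 -0.1    22.94    0.02  ]
[-0.1908 -0.0019  0.0415 -0.1    22.94    0.02  ]
[-0.1596 -0.0018  0.1151 -0.1    22.94    0.02  ]
```

```bash
python3 -m jog '[[0,-0.009,0,-0.02,0,7.6,0],[0,-0.018,0.001,-0.04,0,15.3,0],[0,-0.028,0.001,-0.06,0,22.94,0],[0,-0.028,0.001,-0.06,0,22.94,0],[0,-0.068,0,-0.035,0,22.94,0],[0,-0.109,-0.001,-0.01,0,22.94,0],[0,-0.150,-0.002,0.016,0,22.94,0],[0,-0.191,-0.002,0.0415,0,22.94,0],[0,-0.191,-0.002,0.0415,0,22.94,0],[0,-0.175,-0.002,0.078,0,22.94,0],[0,-0.16,-0.002,0.115,0,22.94,0],[0,-0.16,-0.002,0.115,0,22.94,0],[0,-0.16,-0.002,0.115,0,22.94,0]]'
python3 - <<'E'
from h import *
np.set_printoptions(precision=4,suppress=True)
print(np.array(bot.read_state()["joint_positions"]))
viewer.capture("scene"); print(models.tip_of("scene","cover_edge")[:1])
rel([(p,tilt(0)) for p in [(.59,.087,.254),(.578,.087,.254),(.5464,.087,.234),(.523,.087,.2117),(.5129,.087,.1992),(.5035,.087,.186)]])
E
```

```text
time_s: 15.82
position: [0.6308, 0.0869, 0.2633]
tcp_rot: [[-1.0, -0.028, 0.004], [-0.028, 1.0, -0.002], [-0.004, -0.002, -1.0]]
force: [-0.6, -0.5, -0.0]
opening: 0.005
grasp_force: 0.0
[ -2.1482  29.3403  78.5652  -0.1147  71.8395 -93.7226]
[{'xyz': [0.5577, 0.0853, 0.2566], 'p': 0.76}]
pos [0.6318 0.0868 0.2646] t 15.925 F [ 0.3 -0.6  0.8] op 0.005127312792481545 0.0
[ 0.0418  0.0014  0.0103 -0.14    0.41    0.01  ]
[ 0.0538  0.0017  0.0102 -0.14    0.41    0.01  ]
[ 0.0855  0.0027  0.0299 -0.14    0.41    0.01  ]
[ 0.1091  0.0034  0.0521 -0.14    0.41    0.01  ]
[ 0.1193  0.0037  0.0645 -0.14    0.41    0.01  ]
[ 0.1288  0.004   0.0776 -0.14    0.41    0.01  ]
```

Now I push along the arc to about 40° and look.

```bash
python3 -m jog '[[0,0.02,0.001,0.008,0,0,0],[0,0.042,0.001,0.010,0,0,0],[0,0.054,0.002,0.010,0,0,0],[0,0.062,0.002,0.015,0,0,0],[0,0.07,0.002,0.020,0,0,0],[0,0.078,0.002,0.025,0,0,0],[0,0.0855,0.003,0.030,0,0,0],[0,0.0915,0.003,0.0355,0,0,0],[0,0.0975,0.003,0.041,0,0,0],[0,0.1035,0.003,0.0465,0,0,0],[0,0.109,0.003,0.052,0,0,0],[0,0.109,0.003,0.052,0,0,0]]'
cat > ang.py <<'E'
from h import *
np.set_printoptions(precision=4,suppress=True)
for c in ["scene","top"]:
    im,d=viewer.capture(c); e=models.tip_of(c,"cover_edge")[:1]
    for r in e: x=np.array(r["xyz"]); print(c,"edge",x,r["p"],"deg",np.degrees(np.arctan2(x[2]-.078,.651-x[0])))
    r=models.outline_of(c,"cover_edge")
    if r:
        P=mask_pts(c,r[0]["mask"],d); P=P[(P[:,2]>.09)&(P[:,2]<.27)&(abs(P[:,1]-.087)<.085)&(P[:,0]>.46)&(P[:,0]<.64)]
        for _ in range(5):
            q=P.mean(0); n=np.linalg.svd(P-q,full_matrices=False)[2][2]; P=P[abs((P-q)@n)<.006] if len(P)>200 else P
        n*=np.sign(n[2]); print(" plane",len(P),n,"deg",np.degrees(np.arctan2(n[0],n[2])))
E
python3 ang.py; python3 -c "
from h import *
rel([(p,None) for p in [(.5129,.087,.1992),(.5035,.087,.186)]])"
```

```text
time_s: 17.42
position: [0.5206, 0.0871, 0.2093]
tcp_rot: [[-1.0, -0.028, 0.0], [-0.028, 1.0, -0.001], [-0.0, -0.001, -1.0]]
force: [1.3, 0.4, -0.1]
opening: 0.006
grasp_force: 0.4
scene edge [0.4935 0.0822 0.2061] 0.61 deg 39.12260739335686
 plane 5905 [0.6267 0.0166 0.7791] deg 38.81523205544178
top edge [0.6511 0.0874 0.0772] 0.19 deg -97.12501634890106
 plane 583 [0.6175 0.0259 0.7861] deg 38.150546668122516
pos [0.5213 0.0869 0.2098] t 17.725 F [-0.1 -0.8 -0.4] op 0.004740346318223487 0.0
[0.0084 0.0004 0.0105 0.     0.     0.    ]
[0.0178 0.0006 0.0237 0.     0.     0.    ]
```

The cover follows and stands at about 38.7°, as predicted. Now the rest to 30°.

```bash
python3 -m jog '[[0,0.0042,0,0.005,0,0,0],[0,0.0084,0,0.0105,0,0,0],[0,0.0135,0.001,0.017,0,0,0],[0,0.0178,0.001,0.0235,0,0,0],[0,0.0178,0.001,0.0235,0,0,0]]'
python3 ang.py
```

```text
time_s: 18.35
position: [0.5034, 0.0871, 0.1857]
tcp_rot: [[-1.0, -0.028, 0.001], [-0.028, 1.0, -0.002], [-0.001, -0.002, -1.0]]
force: [0.5, -0.9, 0.2]
opening: 0.006
grasp_force: 0.2
scene edge [0.3901 0.325  0.003 ] 0.61 deg -16.03816842240819
 plane 5696 [0.4974 0.0137 0.8674] deg 29.833187871728885
top edge [ 0.4261  0.3627 -0.0033] 0.17 deg -19.87461905502999
 plane 1494 [0.4968 0.0143 0.8677] deg 29.79491645438547
```

29.8°. I lift away and up, then check once more.

```bash
python3 -m jog '[[0,-0.01,0,-0.02,0,0,0],[0,-0.02,0,-0.06,0,0,0],[0,-0.02,0,-0.12,0,0,0],[0,-0.02,0,-0.16,0,0,0],[0,-0.02,0,-0.16,0,0,0],[0,-0.02,0,-0.16,0,0,0]]'
python3 ang.py; python3 - <<'E'
from h import *
im,d=viewer.capture("scene")
for c in ["scene","top"]:
  for t in ["dish","vial0","small_dish","large_dish","tube_rack","tip_box"]:
    for r in models.tip_of(c,t)[:4]: print(c,t,round(r["p"],2),np.round(r["xyz"],3))
cv2.imwrite("pics/end.png",im)
E
```

```text
time_s: 19.4
position: [0.5229, 0.0881, 0.3457]
tcp_rot: [[-1.0, -0.028, 0.001], [-0.028, 1.0, -0.002], [-0.001, -0.002, -1.0]]
force: [0.1, 0.6, -0.1]
opening: 0.009
grasp_force: 0.0
scene edge [0.4744 0.0815 0.1786] 0.85 deg 29.667955482717165
 plane 5969 [0.497  0.0133 0.8676] deg 29.807333805643804
top edge [0.4741 0.0834 0.1861] 0.69 deg 31.42825548794342
scene dish 0.58 [ 0.602 -0.158  0.002]
scene dish 0.57 [ 0.454 -0.438 -0.002]
scene dish 0.51 [ 0.544 -0.429 -0.001]
scene vial0 0.86 [ 0.387  0.327 -0.001]
scene vial0 0.83 [0.432 0.363 0.001]
scene vial0 0.6 [ 0.384  0.382 -0.002]
scene small_dish 0.41 [ 0.466 -0.156 -0.   ]
scene large_dish 0.78 [ 0.424 -0.289 -0.002]
scene tip_box 0.55 [ 0.686 -0.388  0.001]
top dish 0.87 [ 0.548 -0.431  0.001]
top dish 0.72 [ 0.608 -0.153 -0.002]
top dish 0.65 [ 0.454 -0.437 -0.002]
top vial0 0.61 [ 0.426  0.361 -0.001]
top vial0 0.5 [0.387 0.383 0.004]
top vial0 0.48 [ 0.391  0.328 -0.004]
top small_dish 0.5 [ 0.463 -0.154 -0.002]
top small_dish 0.47 [0.47  0.08  0.184]
top small_dish 0.25 [ 0.687 -0.382  0.   ]
top large_dish 0.76 [ 0.428 -0.287 -0.   ]
top tube_rack 0.97 [ 0.725 -0.159  0.   ]
top tip_box 0.97 [ 0.685 -0.384 -0.001]
```

View pics/end.png

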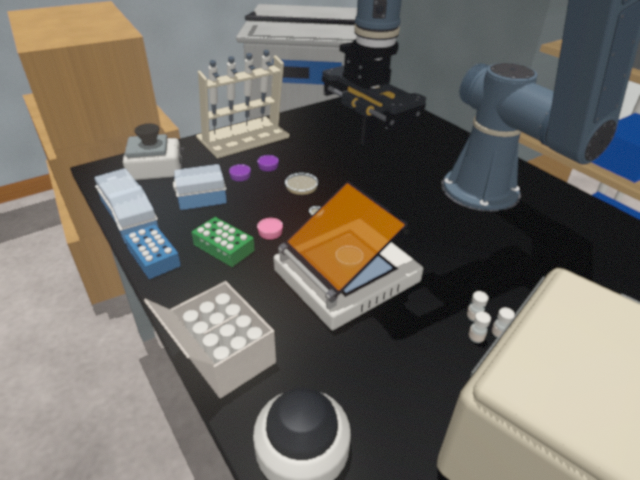

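The final scene shows the cover at about 30° with the dish beneath it at (350,255). The bystanders are where they were and the arm is clear.

```bash
python3 -c "
from rig import workorder
print(workorder.hand_in())"
```

```text
the job is handed in; nothing more can be done
None
```

The job is handed in, but hand-in returned no verdict: the 60 mm dish measured about 3 mm from the window's centre and level on the glass, the cover stands at about 29.8°, no bystander measurably moved, and the arm was clear at about 20 s of the 45 s.

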